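# Switch the air manifold over to its gauge

### The arm

A 6-joint arm with a two-finger parallel gripper is mounted at the origin on a cart in front of the work surface, level with it; the furniture and walls round the work are solid. World frame = base frame: x ahead of the robot, y to its left, z up, the work surface at z = 0. Lengths are in mm, angles in rad, forces in N, time in s.
With the tool pointing down it reaches from about 275 to 750 mm from the base axis. Payload 10.2 kg.
Tool frame: the origin (TCP) lies between the finger pads; the fingertips stand 19 mm ahead of it and the grasp point (between the pads) is the TCP; z points along the fingers, y is the line along which they close (so a half turn about z gives the same grasp; the last joint's range is limited). The gripper opens to 85 mm and grips with 20 to 120 N. Pads are 22 mm wide; open, the fingers measure 114 mm over their backs; the gripper's body (76 mm by 85 mm) begins 54 mm behind the grasp point. The pads swing forward as they close: fully open they stand 13 mm farther back than shut.
Start: joints at [1.049, 0.313, 1.498, -0, 1.331, -0.223], TCP at [154.559, 501.74, 217.294] pointing down, gripper open.
Joint ranges: [-2.94, 2.94], [-0.97, 2.17], [0.19, 2.56], [-1.23, 4.37], [0.02, 3.11], [-2.88, 2.88]. Speed limits (rad/s): [2.39, 2.39, 3.01, 3.14, 3.14, 3.14].

### API

Orientations are given as a unit quaternion [w, x, y, z].
In Python, from rig import sense, capture, finish_job gives the robot as it stands. The module is installed in compiled form; this text tells all that it offers.
- The arm moves only by the tool move_arm, never from a script. Its argument "moves" is a list of rows, each an object with "turn": the turn, a rotation vector about the tool's x, y, z in rad, a list of three; "translation": the shift along the tool's x, y, z in mm, a list of three; "hand": the opening, from 0 (shut) to 1 (fully open). In form: [{"turn": [wx, wy, wz], "translation": [x, y, z], "hand": hand}, ...]. A call has 1 to 10 rows; each row shifts and turns the commanded pose from where the row before left it, along the tool's axes as they then stand; what a row does not reach is not made up. A row lasts 1/12 s, in which the tool goes at most 41.7 mm and 7.16 degrees, less where a joint would pass 70% of its speed; a pose out of reach is approached as far as the arm can. A call with a gripper value outside its range is refused whole. The fingers move at their own pace and stop on an object; "grip_force" is the grip in N (left out, the last holds). Time passes only in rows, so rows that do not move let the fingers close. It gives the time, the measured TCP pose, the force, the opening and the grip force at its end, in the units of the state.
- sense(): the state, without advancing time (a new reading comes with each control period).
- capture(name): name is "scene" or "top" or "wrist"; returns a dict with "image" (384x512x3 uint8, blue, green, red), "z_map" (384x512 float32, mm along the optical axis (not along the pixel's ray), 0 where there is no reading), "vertical_fov" (degrees; the focal length in pixels is half the picture's height over the tangent of half this angle, whatever the lens; pixels are square), "cx", "cy" (the principal point, pixels), "R" (3x3) and "t" (3): a world point X has camera coordinates R X + t; the wrist camera has in their place "T_tool_cam" (4x4, takes a point from camera to tool coordinates, whose origin is the TCP and whose axes are the flange's). Camera axes: x right, y down, z forward; pixel columns grow to the right and rows downward; lengths in mm; the calibration is good to about 2 mm. The wrist camera is an equidistant fisheye: a pixel r from the principal point sees the ray r / f radians off the axis. A picture is of the moment at which its call begins: read the wrist's pose just before it.
- finish_job(): hands the job in; it is judged then, once.
The state is a dict: "time_s": time; "joints": joint angles; "dq": joint speeds; "tau": joint torques, N m; "eef_pos": TCP position; "ee_rot": TCP orientation; "force": force on the tool from outside, world axes, zero at the start; "wrist_torque": the same for the moment, N m; "grip_width": opening from 0.0 (shut) to 1.0 (fully open); "grip_force": force on a finger pad.
Only numpy, scipy, OpenCV 4.12 (cv2) and the standard library are available. Lean on these libraries where they do the work, as an engineer would, in place of code of your own. Each camera call takes 0.05 s, during which the arm holds its last target. There are 200 camera calls.

### The job

On the small pipe manifold, push the valve levers round with a fingertip: first shut the valve of the branch that ends in an open pipe (lever fully across its pipe), then fully open the valve of the branch with the pressure gauge (lever in line with its pipe, pointing at the gauge). The levers only sit on their spindles, so do not lift them; leave the plugged branch's lever and the loose things as they are.

Things in the scene. Friction and masses are not known exactly. Their poses are not given: they have to be found in the camera images.
- board: plywood board 180 x 350 x 12 mm fixed to the bench; header pipe along its far (+x) side, three parallel valve branches 120 mm apart along its y, running towards the robot (board -x), order varies. Valve axes at board x = 0. Origin: underside of the board. Nothing on it is over 96 mm above the bench. Left of it a lamp tube hangs aslant: cross it drawn in (0.45 m from the base), 0.4 m up
- gauge_lever (a joint): valve lever of the gauge branch, upright axis. 0 rad = fully shut: lever across its branch, pointing to board +y (left); turning counter-clockwise seen from above it reaches 1.571 rad = fully open: lever over its branch, pointing at the outlet (board -x). Hard stops at both ends; friction about 2.3 N at 60 mm from the axis; stays where left
- gauge_axis (a point): point on the turning axis of that lever, at mid height of its grip (86 mm above the bench); z up
- gauge_tip (a point): free end of that lever, 87 mm from its axis. The black grip sleeve reaches from 31 to 87 mm from the axis, is 14 mm wide and 18 mm high (77 to 95 mm above the bench); below it the nearest parts are the branch (up to 62 mm; the gauge 67 mm)
- gauge_lift (a joint): how far that lever has been lifted on its spindle, m: 0 = seated. The levers only sit on their square spindles and come up if lifted
- gauge_outlet (a point): centre of the outlet end of the branch that ends in the round pressure gauge (dial case 58 mm across, facing up); 112 mm from the valve axis towards the robot, 42 mm above the bench
- vent_lever (a joint): valve lever of the vent branch, upright axis. 0 rad = fully shut: lever across its branch, pointing to board +y (left); turning counter-clockwise seen from above it reaches 1.571 rad = fully open: lever over its branch, pointing at the outlet (board -x). Hard stops at both ends; friction about 2.3 N at 60 mm from the axis; stays where left
- vent_axis (a point): point on the turning axis of that lever, at mid height of its grip (86 mm above the bench); z up
- vent_tip (a point): free end of that lever, 87 mm from its axis. The black grip sleeve reaches from 31 to 87 mm from the axis, is 14 mm wide and 18 mm high (77 to 95 mm above the bench); below it the nearest parts are the branch (up to 62 mm; the gauge 67 mm)
- vent_lift (a joint): how far that lever has been lifted on its spindle, m: 0 = seated. The levers only sit on their square spindles and come up if lifted
- vent_outlet (a point): centre of the outlet end of the branch that ends in a bare open pipe (21 mm outside, dark open bore, nothing screwed on); 112 mm from the valve axis towards the robot, 42 mm above the bench
- spare_lever (a joint): valve lever of the spare branch, upright axis. 0 rad = fully shut: lever across its branch, pointing to board +y (left); turning counter-clockwise seen from above it reaches 1.571 rad = fully open: lever over its branch, pointing at the outlet (board -x). Hard stops at both ends; friction about 2.3 N at 60 mm from the axis; stays where left
- spare_axis (a point): point on the turning axis of that lever, at mid height of its grip (86 mm above the bench); z up
- spare_tip (a point): free end of that lever, 87 mm from its axis. The black grip sleeve reaches from 31 to 87 mm from the axis, is 14 mm wide and 18 mm high (77 to 95 mm above the bench); below it the nearest parts are the branch (up to 62 mm; the gauge 67 mm)
- spare_lift (a joint): how far that lever has been lifted on its spindle, m: 0 = seated. The levers only sit on their square spindles and come up if lifted
- spare_outlet (a point): centre of the outlet end of the branch that ends in a plug (round cap 35 mm across with a square head); 112 mm from the valve axis towards the robot, 42 mm above the bench
- spark_plug: spark plug 62 mm long, 20 mm high, lying loose on the board between two branches; origin under its middle
- tube_union: plated tube union 34 mm long, 14 mm high, lying loose on the board between two branches; origin under its middle
- tape_measure: pocket tape measure 36 x 81 x 66 mm standing loose on the bench beyond the left end of the board; origin under its middle

How it is judged (in metres and radians):
On the way, in this order (a step that is already met when the one before it is completed fails the run):
1. the open-ended branch's valve is shut (value of joint vent_lever below 0.12 rad), for 0.2 s.
2. the gauge branch's valve is fully open, the other still shut (value of joint vent_lever below 0.12 rad and value of joint gauge_lever above 1.45 rad), for 0.2 s.
At the end, for the whole second after the job is handed in: The open-ended branch's lever is within 0.12 rad of fully shut and the gauge branch's lever within 0.12 rad of fully open, both at rest and seated (lifted less than 6 mm); the plugged branch's lever tip has moved less than 15 mm and the loose things less than 20 mm (all of step 2 and distance of spare_tip from where it was at the start of the episode below 0.015 m and value of joint each of gauge_lift, vent_lift, spare_lift below 0.006 m and distance of each of spark_plug, tube_union, tape_measure from where it was at the start of the episode below 0.02 m and velocity of joint gauge_lever between -0.05 and 0.05 rad/s and velocity of joint vent_lever between -0.05 and 0.05 rad/s); the robot touches nothing.
It fails at once if a lever is lifted more than 6 mm off its seat (value of joint any of gauge_lift, vent_lift, spare_lift above 0.006 m).
It fails at once if the lever of the plugged branch is moved (tip more than 15 mm) (distance of spare_tip from where it was at the start of the episode above 0.015 m).
It fails at once if the spark plug, tube union or tape measure is moved more than 20 mm (distance of any of spark_plug, tube_union, tape_measure from where it was at the start of the episode above 0.02 m).
It also fails if it takes over 51 s, if anything falls off the work surface, if the arm or the gripper's body presses on something with over 40 N, if the wrist force passes 120 N, or if a joint passes its speed limit or range.

## Working session

There is one attempt and no reset: what is moved stays moved. The work goes in short steps, Python scripts to look and compute and a tool call to move; the robot and the scene stay as the last step left them, time stands still between calls to the robot, and variables do not carry over. Pictures are saved under pics/ and viewed, at most 10 in all, crops included, and the job is handed in when it is done.

Besides the shell and the picture viewer there is one more tool, called after "Request:" in YAML: its name, and indented under it one key for each argument. move_arm: Moves the arm, as the interface text tells. Its arguments: {"type":"object","properties":{"moves":{"type":"array","items":{"type":"object","properties":{"turn":{"type":"array","items":{"type":"number"}},"translation":{"type":"array","items":{"type":"number"}},"hand":{"type":"number"}}}},"grip_force":{"type":"number"}},"required":["moves"]}

```bash
mkdir -p pics
python3 - <<'E'
from rig import sense, capture
import cv2,numpy as np,pickle
s=sense();print({k:np.round(v,3) for k,v in s.items()})
d={}
for n in("scene","top"):
    c=capture(n);d[n]=c;cv2.imwrite(f"pics/{n}.png",c["image"]);print(n,c["vertical_fov"],c["cx"],c["cy"],np.round(c["R"],3).tolist(),np.round(c["t"]))
pickle.dump(d,open("d.pkl","wb"))
cv2.imwrite("pics/both.png",cv2.resize(d["top"]["image"],(800,600),interpolation=cv2.INTER_CUBIC))
E
```

```text
{'time_s': np.float64(0.0), 'joints': array([ 1.049,  0.313,  1.498,  0.   ,  1.331, -0.223]), 'dq': array([-0.001, -0.   ,  0.   , -0.   , -0.   , -0.   ]), 'tau': array([ 1.0000e-03, -4.1226e+01, -2.5975e+01, -0.0000e+00,  4.0000e-03,
        0.0000e+00]), 'eef_pos': array([154.422, 501.482, 216.734]), 'ee_rot': array([-0.   ,  0.149,  0.989, -0.001]), 'force': array([0.432, 0.804, 0.182]), 'wrist_torque': array([ 0.002, -0.014,  0.007]), 'grip_force': np.float64(0.0), 'grip_width': np.float64(1.002)}
scene 44.56071563435034 266.72698585046504 189.01923235363233 [[0.769, -0.639, 0.001], [-0.346, -0.418, -0.84], [0.537, 0.645, -0.543]] [-574.  183.  850.]
top 54.434300481929895 256.5346536166144 193.99343863650384 [[0.026, -1.0, -0.015], [-0.995, -0.025, -0.101], [0.1, 0.017, -0.995]] [-208.  574.  899.]
```

View pics/both.png

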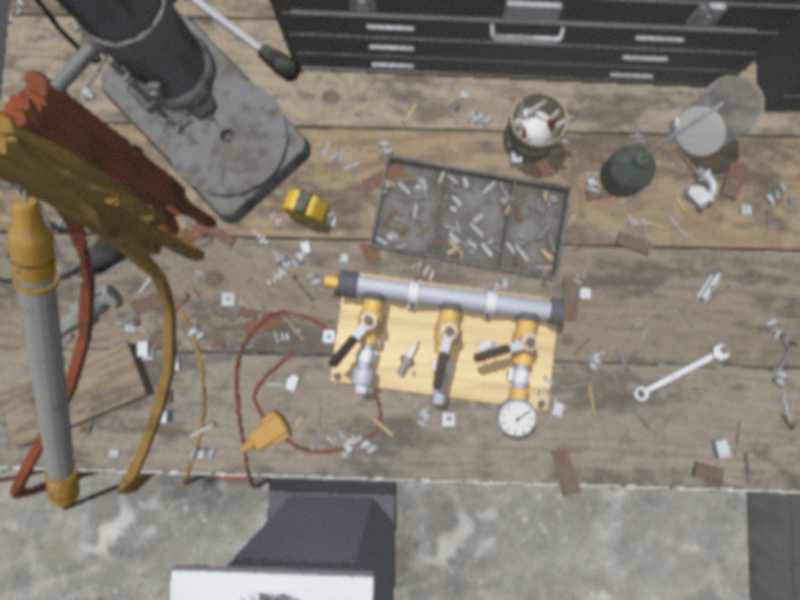

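View pics/scene.png

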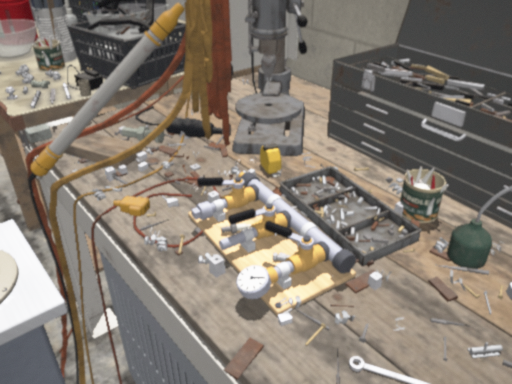

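Run:
```python
import cv2,pickle,numpy as np
d=pickle.load(open("d.pkl","rb"))
a=cv2.resize(d["top"]["image"][165:290,200:370],(0,0),fx=4.7,fy=4.7,interpolation=cv2.INTER_CUBIC)
cv2.imwrite("pics/topc.png",a)
b=cv2.resize(d["scene"]["image"][165:310,185:365],(0,0),fx=4,fy=4,interpolation=cv2.INTER_CUBIC)
cv2.imwrite("pics/scc.png",b)
```

```text
(no output)
```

View pics/topc.png

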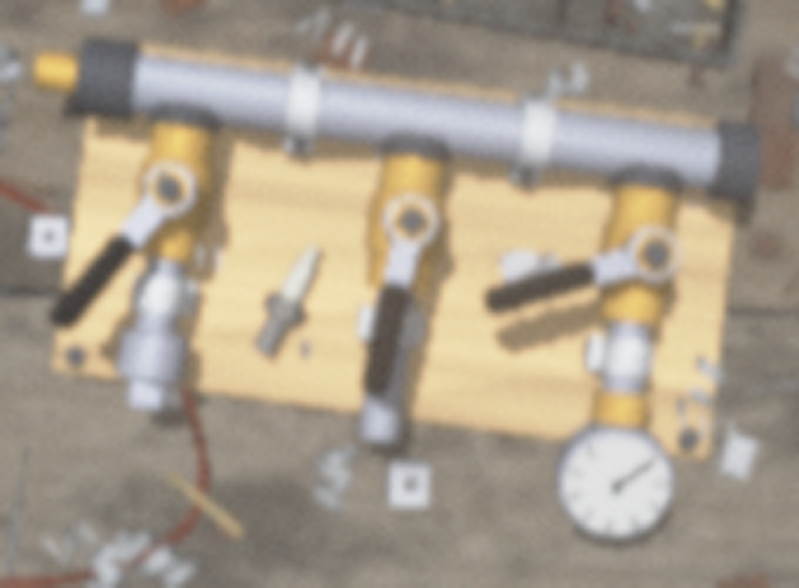

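View pics/scc.png

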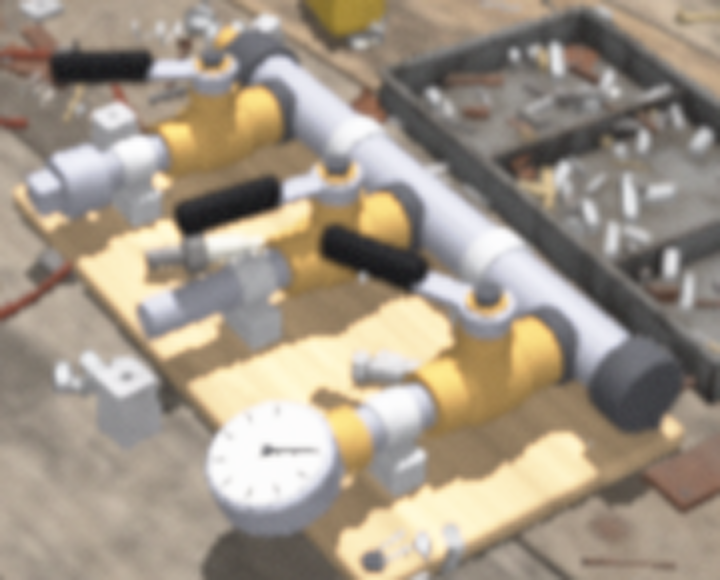

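```bash
cat > h.py <<'E'
import numpy as np
def ray(c,u,v,z):
    f=192/np.tan(np.radians(c["vertical_fov"]/2))
    R=np.array(c["R"]);t=np.array(c["t"]);o=-R.T@t
    r=R.T@np.array([(u-c["cx"])/f,(v-c["cy"])/f,1]);return o+r*(z-o[2])/r[2]
def dep(c,u,v):
    f=192/np.tan(np.radians(c["vertical_fov"]/2))
    i,j=int(round(v)),int(round(u));z=np.median(c["z_map"][i-1:i+2,j-1:j+2])
    return np.array(c["R"]).T@(np.array([(u-c["cx"])/f*z,(v-c["cy"])/f*z,z])-np.array(c["t"]))
E
python3 - <<'E'
import pickle,numpy as np
from h import *
d=pickle.load(open("d.pkl","rb"));T,S=d["top"],d["scene"]
ax={};P={"spare":((170,187),(62,318)),"vent":((411,220),(376,390)),"gauge":((655,254),(490,300))}
Q={"spare":((215,68),(58,68)),"vent":((338,178),(183,217)),"gauge":((487,297),(328,243))}
for n,pp in P.items():
  for k,(p,q) in enumerate(zip(pp,Q[n])):
    u,v=200+(p[0]+.5)/4.7-.5,165+(p[1]+.5)/4.7-.5
    us,vs=185+(q[0]+.5)/4-.5,165+(q[1]+.5)/4-.5
    print(n,"axis tip".split()[k],"top86/90",ray(T,u,v,86).round(),ray(T,u,v,92).round(),"depth",dep(T,u,v).round(),"scene86",ray(S,us,vs,86).round(),dep(S,us,vs).round())
    ax[n,k]=ray(T,u,v,90)
for n in P:
  w=ax[n,1]-ax[n,0];print(n,np.linalg.norm(w),np.degrees(np.arctan2(w[1],w[0])))
w=ax["spare",0]-ax["gauge",0];print("board y dir deg",np.degrees(np.arctan2(w[1],w[0])),np.linalg.norm(w))
E
```

```text
spare axis top86/90 [ 547. -146.   86.] [ 547. -147.   92.] depth [ 547. -147.   94.] scene86 [ 544. -148.   86.] [ 542. -151.   88.]
spare tip top86/90 [482. -95.  86.] [482. -96.  92.] depth [482. -97.  97.] scene86 [479. -95.  86.] [ 477. -100.   90.]
vent axis top86/90 [ 534. -265.   86.] [ 534. -265.   92.] depth [ 534. -265.   94.] scene86 [ 529. -268.   86.] [ 528. -270.   88.]
vent tip top86/90 [ 451. -250.   86.] [ 451. -250.   92.] depth [ 451. -249.   94.] scene86 [ 452. -246.   86.] [ 448. -251.   91.]
gauge axis top86/90 [ 521. -385.   86.] [ 520. -384.   92.] depth [ 520. -383.   95.] scene86 [ 522. -381.   86.] [ 517. -385.   91.]
gauge tip top86/90 [ 496. -305.   86.] [ 496. -304.   92.] depth [ 496. -304.   94.] scene86 [ 492. -305.   86.] [ 488. -310.   91.]
spare 82.71193371643486 142.2101446218262
vent 84.27270649791262 169.4384267750072
gauge 83.58091752606835 106.99072753187724
board y dir deg 83.57823129770296 239.02700795846783
```

Request:
move_arm:
  moves:
    - {"turn": [0,0,0],"translation": [0,-10,-25],"hand": 0}
    - {"turn": [0,0,0],"translation": [0,-15,-37],"hand": 0}
    - {"turn": [0,0,0],"translation": [0,-15,-37],"hand": 0}
    - {"turn": [0,0,0],"translation": [0,-15,-37],"hand": 0}
    - {"turn": [0,0,0],"translation": [0,-15,-37],"hand": 0}
    - {"turn": [0,0,0],"translation": [0,-5,-10],"hand": 0}
    - {"turn": [0,0,0],"translation": [0,0,0],"hand": 0}
    - {"turn": [0,0,0],"translation": [0,0,0],"hand": 0}

```text
time_s: 0.77
eef_pos: [132.5, 430.2, 399.4]
ee_rot: [-0.0, 0.149, 0.989, -0.0]
force: [-0.3, 0.2, 0.1]
grip_width: -0.002
grip_force: 0.0
```

Request:
move_arm:
  moves:
    - {"turn": [0,0,0.045],"translation": [-20,0,0],"hand": 0}
    - {"turn": [0,0,0.089],"translation": [-40,0,0],"hand": 0}
    - {"turn": [0,0,0.089],"translation": [-40,0,0],"hand": 0}
    - {"turn": [0,0,0.089],"translation": [-40,0,0],"hand": 0}
    - {"turn": [0,0,0.089],"translation": [-40,0,0],"hand": 0}
    - {"turn": [0,0,0.089],"translation": [-40,0,0],"hand": 0}
    - {"turn": [0,0,0.089],"translation": [-40,0,0],"hand": 0}
    - {"turn": [0,0,0.089],"translation": [-40,0,0],"hand": 0}
    - {"turn": [0,0,0.089],"translation": [-40,0,0],"hand": 0}
    - {"turn": [0,0,0.089],"translation": [-40,0,0],"hand": 0}

```text
time_s: 1.6
eef_pos: [421.0, 196.8, 397.4]
ee_rot: [-0.002, 0.543, 0.839, -0.002]
force: [2.1, 0.8, -0.8]
grip_width: -0.002
grip_force: 0.0
```

Request:
move_arm:
  moves:
    - {"turn": [0,0,0.089],"translation": [-40,0,0],"hand": 0}
    - {"turn": [0,0,0.089],"translation": [-40,0,0],"hand": 0}
    - {"turn": [0,0,0.089],"translation": [-40,0,0],"hand": 0}
    - {"turn": [0,0,0.089],"translation": [-40,0,0],"hand": 0}
    - {"turn": [0,0,0.089],"translation": [-40,0,0],"hand": 0}
    - {"turn": [0,0,0.089],"translation": [-40,0,0],"hand": 0}
    - {"turn": [0,0,0.045],"translation": [-40,0,0],"hand": 0}
    - {"turn": [0,0,0],"translation": [0,0,0],"hand": 0}

```text
time_s: 2.27
eef_pos: [463.1, -79.4, 396.9]
ee_rot: [-0.002, 0.762, 0.647, -0.002]
force: [0.4, 0.3, -0.8]
grip_width: 0.0
grip_force: 0.0
```

```bash
cat >> h.py <<'E'
from scipy.spatial.transform import Rotation as Ro
def to(s,p,yaw):
    "tool-frame shift and z-turn to reach world p with tool x at yaw deg"
    q=s["ee_rot"];M=Ro.from_quat([q[1],q[2],q[3],q[0]]).as_matrix()
    a=np.degrees(np.arctan2(M[1,0],M[0,0]))
    return (M.T@(np.array(p)-s["eef_pos"])).round(1), round(float(np.radians((a-yaw+180)%360-180)),3),M.round(3).tolist()
E
python3 - <<'E'
from rig import sense
from h import *
s=sense();print(s["eef_pos"],s["joints"].round(2),to(s,[463,-281,180],79.4))
E
```

```text
[463.06120151 -79.3951977  396.90263168] [-0.42  0.13  1.26 -0.    1.75 -0.26] (array([-198.9,   33.8,  216.7]), 0.023, [[0.162, 0.987, -0.006], [0.987, -0.162, 0.001], [-0.0, -0.006, -1.0]])
```

Request:
move_arm:
  moves:
    - {"turn": [0,0,0.023],"translation": [-25,4,10],"hand": 0}
    - {"turn": [0,0,0],"translation": [-35,6,15],"hand": 0}
    - {"turn": [0,0,0],"translation": [-35,6,15],"hand": 0}
    - {"turn": [0,0,0],"translation": [-35,6,15],"hand": 0}
    - {"turn": [0,0,0],"translation": [-35,6,15],"hand": 0}
    - {"turn": [0,0,0],"translation": [-25,3,35],"hand": 0}
    - {"turn": [0,0,0],"translation": [-9,0,38],"hand": 0}
    - {"turn": [0,0,0],"translation": [0,0,38],"hand": 0}
    - {"turn": [0,0,0],"translation": [0,0,30],"hand": 0}
    - {"turn": [0,0,0],"translation": [0,0,0],"hand": 0}

```text
time_s: 3.1
eef_pos: [457.1, -271.7, 182.5]
ee_rot: [-0.007, 0.767, 0.642, -0.001]
force: [-0.4, 0.3, 0.1]
grip_width: 0.0
grip_force: 0.0
```

Run:
```python
from rig import sense,capture
import cv2
from h import *
s=sense();print(s["eef_pos"],to(s,[463,-281,92],79.4))
c=capture("top")["image"];cv2.imwrite("pics/t2.png",cv2.resize(c[150:300,190:390],(0,0),fx=4,fy=4,interpolation=cv2.INTER_CUBIC))
```

```text
[ 457.11352196 -271.70651965  182.53772374] (array([-8.9,  8.5, 90.4]), 0.009, [[0.175, 0.984, -0.011], [0.984, -0.175, 0.01], [0.008, -0.012, -1.0]])
```

View pics/t2.png

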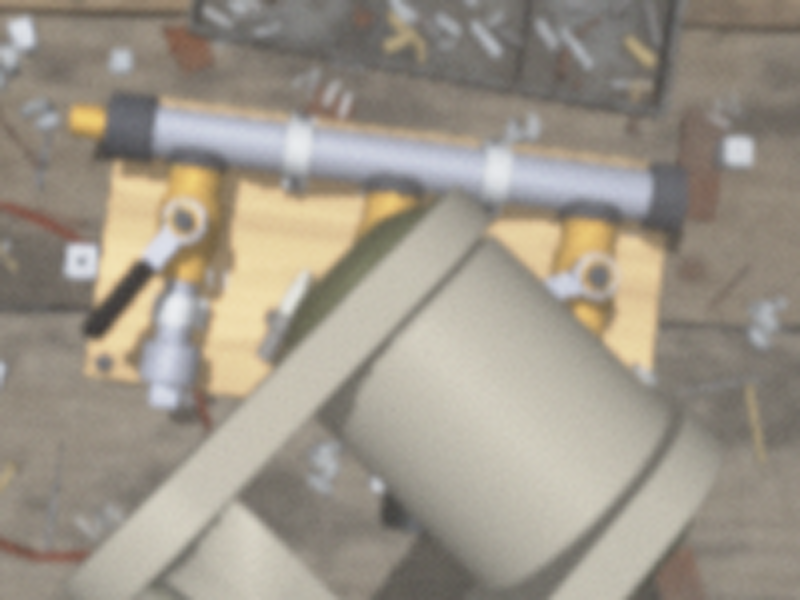

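Request:
move_arm:
  moves:
    - {"turn": [0,0,0.009],"translation": [-9,8.5,0],"hand": 0}
    - {"turn": [0,0,0],"translation": [0,0,20],"hand": 0}
    - {"turn": [0,0,0],"translation": [0,0,30],"hand": 0}
    - {"turn": [0,0,0],"translation": [0,0,25],"hand": 0}
    - {"turn": [0,0,0],"translation": [0,0,13],"hand": 0}
    - {"turn": [0,0,0],"translation": [0,0,0],"hand": 0}
    - {"turn": [0,0,0],"translation": [0,0,0],"hand": 0}

```text
time_s: 3.73
eef_pos: [467.2, -284.9, 103.8]
ee_rot: [0.001, 0.769, 0.639, 0.0]
force: [-0.3, 0.5, -0.1]
grip_width: -0.001
grip_force: 0.0
```

Run:
```python
from rig import sense,capture
import cv2
from h import *
s=sense();print(s["eef_pos"],to(s,[463,-281,92],79.4))
c=capture("scene")["image"];cv2.imwrite("pics/s2.png",cv2.resize(c[130:310,185:385],(0,0),fx=3.3,fy=3.3,interpolation=cv2.INTER_CUBIC))
# plan: contact point radius 66, tool yaw=th-90; th from 169.4 to 83
A=np.array([533,-265.5])
for th in (169.4,150,130,110,90,85,83,81):
    t=np.radians(th);p=A+66*np.array([np.cos(t),np.sin(t)])+18*np.array([-np.sin(t),np.cos(t)])
    print(th,p.round(1))
```

```text
[ 467.2291917  -284.86991309  103.77073687] (array([ 3. , -4.9, 11.8]), 0.0, [[0.184, 0.983, 0.001], [0.983, -0.184, -0.001], [-0.001, 0.001, -1.0]])
169.4 [ 464.8 -271.1]
150 [ 466.8 -248.1]
130 [ 476.8 -226.5]
110 [ 493.5 -209.6]
90 [ 515.  -199.5]
85 [ 520.8 -198.2]
83 [ 523.2 -197.8]
81 [ 525.5 -197.5]
```

View pics/s2.png

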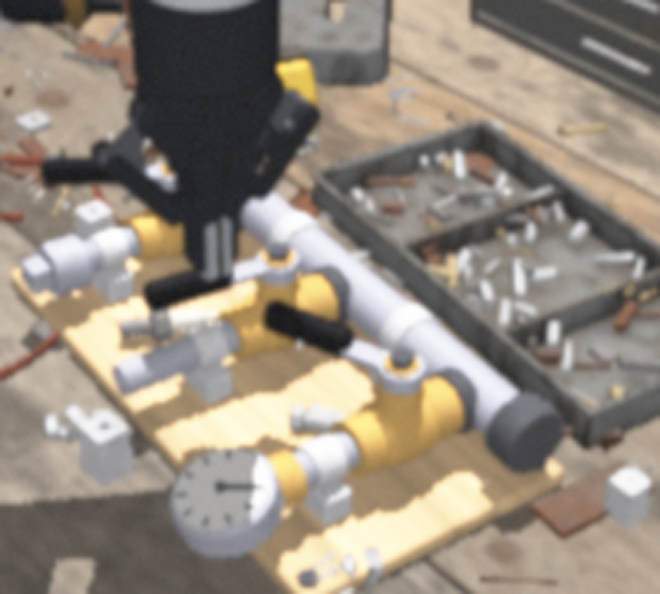

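Run:
```python
from rig import sense,capture
import cv2
from h import *
c=capture("scene")
for u,v in [(218,225),(218,240),(218,255),(218,265),(218,272),(218,280),(210,265),(228,265),(190,285),(160,292),(218,290),(218,300),(245,270)]:
    a,b=185+u/3.3,130+v/3.3;print((u,v),dep(c,a,b).round())
```

```text
(218, 225) [ 465. -295.  153.]
(218, 240) [ 465. -295.  144.]
(218, 255) [ 464. -296.  135.]
(218, 265) [ 464. -295.  128.]
(218, 272) [ 464. -295.  123.]
(218, 280) [ 489. -263.   88.]
(210, 265) [ 459. -294.  129.]
(228, 265) [ 471. -296.  125.]
(190, 285) [ 472. -258.   90.]
(160, 292) [ 453. -254.   92.]
(218, 290) [ 489. -262.   80.]
(218, 300) [ 540. -195.   11.]
(245, 270) [ 510. -261.   84.]
```

Run:
```python
from rig import sense,capture
import cv2
from h import *
s=sense();print(s["time_s"],s["eef_pos"],s["joints"].round(3))
c=capture("scene");s=sense();print(s["time_s"],s["eef_pos"])
def proj(p):
    f=192/np.tan(np.radians(c["vertical_fov"]/2));q=np.array(c["R"])@np.array(p)+np.array(c["t"]);return (q[0]/q[2]*f+c["cx"],q[1]/q[2]*f+c["cy"],q[2])
for dz in (60,40,30,20,10,0,-10,-19): 
    u,v,z=proj([464,-295.5,s["eef_pos"][2]+dz]);i,j=round(v),round(u)
    print(dz,round(u),round(v),round(z),c["z_map"][i,j-3:j+5].round(),c["image"][i,j].tolist())
im=c["image"];cv2.imwrite("pics/s3.png",cv2.resize(im[150:250,210:310],(0,0),fx=6,fy=6,interpolation=cv2.INTER_NEAREST))
```

```text
3.8333 [ 467.45073553 -285.19519061  104.48459375] [-0.762  0.473  1.579  0.     1.087 -0.577]
3.8833 [ 467.33052463 -285.1738672   104.35306124]
60 251 193 819 [817. 817. 815. 824. 822. 821. 824. 824.] [42, 38, 38]
40 251 203 830 [827. 830. 832. 829. 832. 834. 836. 843.] [99, 95, 92]
30 251 207 836 [832. 833. 833. 836. 834. 838. 839. 846.] [98, 95, 93]
20 251 212 841 [839. 841. 840. 843. 845. 843. 848. 897.] [98, 95, 92]
10 251 216 847 [893. 893. 895. 897. 898. 902. 898. 904.] [29, 30, 28]
0 251 221 852 [1005. 1007. 1011. 1007. 1008. 1005. 1008. 1007.] [210, 246, 254]
-10 251 225 857 [973. 975. 974. 931. 927. 925. 921. 919.] [152, 192, 219]
-19 252 229 862 [913. 916. 921. 920. 917. 920. 919. 917.] [153, 146, 145]
```

View pics/s3.png

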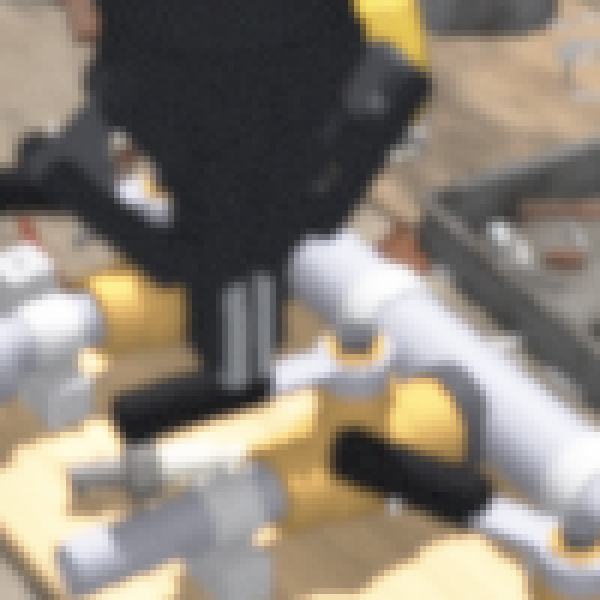

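Request:
move_arm:
  moves:
    - {"turn": [0,0,0],"translation": [0,0,10],"hand": 0}
    - {"turn": [0,0,0],"translation": [0,0,10],"hand": 0}
    - {"turn": [0,0,0],"translation": [0,0,10],"hand": 0}
    - {"turn": [0,0,0],"translation": [0,0,0],"hand": 0}
    - {"turn": [0,0,0],"translation": [0,0,0],"hand": 0}
    - {"turn": [0,0,0],"translation": [0,0,0],"hand": 0}

```text
time_s: 4.38
eef_pos: [466.6, -284.7, 72.5]
ee_rot: [0.0, 0.769, 0.639, 0.0]
force: [0.4, 0.1, -0.1]
grip_width: -0.0
grip_force: 0.0
```

```bash
cat > tip.py <<'E'
from rig import sense,capture
import cv2
from h import *
s=sense();print(s["time_s"],s["eef_pos"],s["force"].round(1),s["joints"].round(3))
c=capture("scene")
e=s["eef_pos"]
def proj(p):
    f=192/np.tan(np.radians(c["vertical_fov"]/2));q=np.array(c["R"])@np.array(p)+np.array(c["t"]);return (q[0]/q[2]*f+c["cx"],q[1]/q[2]*f+c["cy"],q[2])
for dz in (40,30,20,15,10,5,0,-5,-10,-15,-19): 
    u,v,z=proj([e[0]-3,e[1]-10.5,e[2]+dz]);i,j=round(v),round(u)
    print(dz,round(u),round(v),round(z),c["z_map"][i,j-3:j+5].round(),c["image"][i,j].tolist())
E
python3 tip.py
```

```text
4.3833 [ 466.59499372 -284.66818049   72.52399717] [ 0.4  0.1 -0.1] [-0.762  0.514  1.608  0.     1.019 -0.577]
40 251 217 848 [844. 846. 847. 849. 851. 851. 851. 860.] [89, 87, 84]
30 251 222 853 [852. 851. 854. 854. 854. 860. 858. 864.] [87, 83, 82]
20 251 226 858 [856. 858. 858. 857. 864. 862. 865. 916.] [107, 102, 101]
15 251 228 861 [857. 860. 861.   0. 923. 921. 919. 920.] [144, 137, 136]
10 251 230 864 [914. 911. 914. 911. 917. 917. 918. 918.] [167, 164, 164]
5 251 233 867 [908. 909. 909. 914. 911. 914. 916. 914.] [183, 181, 180]
0 251 235 869 [905. 909. 909. 912. 913. 911. 915. 920.] [179, 176, 177]
-5 251 237 872 [  0. 910. 912. 910. 913. 912. 920. 922.] [171, 168, 168]
-10 251 239 875 [912. 910. 914. 913. 916. 958. 957. 957.] [158, 162, 166]
-15 252 241 877 [923. 922. 921.   0. 951. 952. 952. 953.] [158, 162, 169]
-19 252 243 880 [917. 918. 916. 919. 915. 916. 946. 942.] [164, 162, 162]
```

Request:
move_arm:
  moves:
    - {"turn": [0,0,0],"translation": [0,0,8],"hand": 0}
    - {"turn": [0,0,0],"translation": [0,0,6],"hand": 0}
    - {"turn": [0,0,0],"translation": [0,0,0],"hand": 0}
    - {"turn": [0,0,0],"translation": [0,0,0],"hand": 0}
    - {"turn": [0,0,0],"translation": [0,0,0],"hand": 0}

```text
time_s: 4.85
eef_pos: [466.6, -284.6, 58.5]
ee_rot: [0.0, 0.769, 0.639, 0.0]
force: [0.3, -0.8, 0.5]
grip_width: -0.005
grip_force: 0.0
```

```bash
python3 tip.py
```

```text
4.85 [ 466.56246361 -284.62760623   58.52410376] [ 0.3 -0.8  0.5] [-0.762  0.534  1.619  0.     0.988 -0.577]
40 251 223 855 [850. 853. 854. 856. 856. 859. 860. 866.] [89, 85, 84]
30 251 228 861 [858. 859. 862. 860. 862. 863. 867. 874.] [99, 94, 93]
20 251 232 866 [861. 865. 866. 864. 868. 868. 871. 916.] [104, 101, 99]
15 251 234 869 [867. 866. 869. 909. 913. 913. 918. 919.] [158, 155, 154]
10 251 236 872 [907. 907. 910. 910. 909. 913. 918. 920.] [176, 172, 172]
5 251 238 874 [904. 906. 910. 911. 917. 917. 960. 930.] [165, 164, 165]
0 252 241 877 [921. 927. 921. 924. 946. 949. 950. 952.] [156, 161, 167]
-5 252 243 880 [916. 919. 918. 918. 916. 919. 945. 947.] [164, 162, 162]
-10 252 245 882 [911. 915. 916. 914. 919. 923. 941. 938.] [167, 164, 163]
-15 252 247 885 [913. 919. 920. 920. 921. 924. 933. 934.] [165, 162, 162]
-19 252 248 887 [916. 914. 918. 920. 925. 925. 933. 934.] [164, 161, 160]
```

Request:
move_arm:
  moves:
    - {"turn": [0,0,0],"translation": [7,0,0],"hand": 0}
    - {"turn": [0,0,0],"translation": [6,0,0],"hand": 0}
    - {"turn": [0,0,0.1],"translation": [6.3,-1.5,0],"hand": 0}
    - {"turn": [0,0,0.1],"translation": [6.3,-1.5,0],"hand": 0}
    - {"turn": [0,0,0.1],"translation": [6.3,-1.5,0],"hand": 0}
    - {"turn": [0,0,0.1],"translation": [6.3,-1.5,0],"hand": 0}
    - {"turn": [0,0,0],"translation": [0,0,0],"hand": 0}

```text
time_s: 5.48
eef_pos: [471.8, -245.2, 58.7]
ee_rot: [0.0, 0.882, 0.472, 0.0]
force: [-0.4, -0.0, -0.3]
grip_width: 0.001
grip_force: 0.0
```

```bash
cat > lev.py <<'E'
import sys
from rig import sense,capture
import cv2
from h import *
A=np.array(eval(sys.argv[1]));s=sense();e=s["eef_pos"]
c=capture("scene");f=192/np.tan(np.radians(c["vertical_fov"]/2))
v,u=np.mgrid[:384,:512];z=c["z_map"]
P=(np.stack([(u-c["cx"])/f*z,(v-c["cy"])/f*z,z],-1)-np.array(c["t"]))@np.array(c["R"])
im=c["image"].max(-1)
r=np.hypot(P[...,0]-A[0],P[...,1]-A[1])
m=(z>0)&(P[...,2]>76)&(P[...,2]<98)&(r>28)&(r<95)&(im<75)
q=P[m][:,:2]-A
a=np.degrees(np.arctan2(q[:,1],q[:,0]))
print("n",m.sum(),"lever dir median",np.median(a).round(1),np.percentile(a,[10,90]).round(),"rmax",r[m].max().round(),"zmed",np.median(P[m][:,2]).round(1))
print(s["time_s"],e.round(1),s["force"].round(1),to(s,e,0)[1]*180/np.pi)
p=e[:2]-A;print("pusher r",np.hypot(*p).round(1),"ang",np.degrees(np.arctan2(p[1],p[0])).round(1))
E
python3 lev.py 533,-265.5
```

```text
n 319 lever dir median -112.1 [-130.  156.] rmax 94.0 zmed 91.4
5.4833 [ 471.8 -245.2   58.7] [-0.4 -0.  -0.3] 56.32175126135992
pusher r 64.5 ang 161.6
```

Run:
```python
from rig import capture
import cv2
c=capture("scene")["image"];cv2.imwrite("pics/s4.png",cv2.resize(c[140:260,200:320],(0,0),fx=5,fy=5,interpolation=cv2.INTER_CUBIC))
```

```text
(no output)
```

View pics/s4.png

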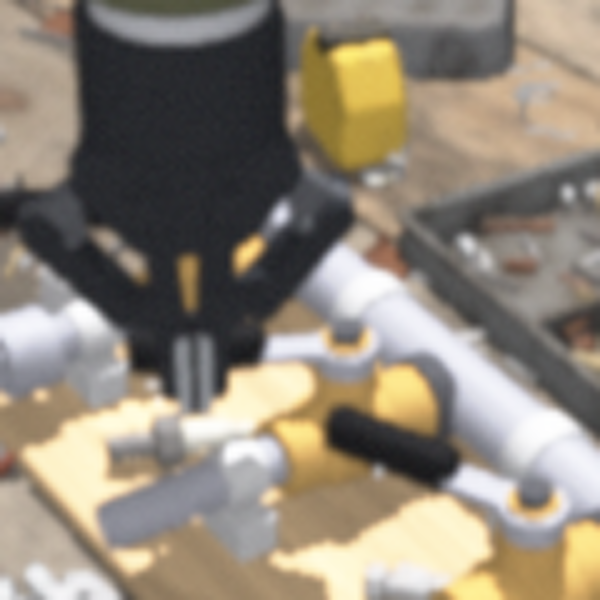

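Request:
move_arm:
  moves:
    - {"turn": [0,0,0.1],"translation": [6.3,-1.5,0],"hand": 0}
    - {"turn": [0,0,0.1],"translation": [6.3,-1.5,0],"hand": 0}
    - {"turn": [0,0,0.1],"translation": [6.3,-1.5,0],"hand": 0}
    - {"turn": [0,0,0.1],"translation": [6.3,-1.5,0],"hand": 0}
    - {"turn": [0,0,0.1],"translation": [6.3,-1.5,0],"hand": 0}
    - {"turn": [0,0,0.1],"translation": [6.3,-1.5,0],"hand": 0}
    - {"turn": [0,0,0.1],"translation": [6.3,-1.5,0],"hand": 0}
    - {"turn": [0,0,0.1],"translation": [6.3,-1.5,0],"hand": 0}
    - {"turn": [0,0,0.1],"translation": [6.3,-1.5,0],"hand": 0}
    - {"turn": [0,0,0],"translation": [0,0,0],"hand": 0}

```text
time_s: 6.42
eef_pos: [510.3, -204.9, 58.4]
ee_rot: [0.0, 0.999, 0.043, -0.0]
force: [-0.5, -0.3, -0.5]
grip_width: -0.006
grip_force: 0.0
```

```bash
sed -i 's/^a=np.deg.*/a=np.degrees(np.arctan2(q[:,1],q[:,0]));k=(a>60)\&(a<185);a=a[k];q=q[k]/' lev.py; python3 lev.py 533,-265.5
```

```text
n 320 lever dir median 104.2 [ 95. 120.] rmax 94.0 zmed 91.5
6.4167 [ 510.3 -204.9   58.4] [-0.5 -0.3 -0.5] 4.870141258611998
pusher r 64.7 ang 110.5
```

Request:
move_arm:
  moves:
    - {"turn": [0,0,0.1],"translation": [6.3,-1.5,0],"hand": 0}
    - {"turn": [0,0,0.08],"translation": [5,-1.2,0],"hand": 0}
    - {"turn": [0,0,0],"translation": [0,0,0],"hand": 0}
    - {"turn": [0,0,0],"translation": [0,0,0],"hand": 0}

```text
time_s: 6.8
eef_pos: [520.9, -201.9, 58.4]
ee_rot: [-0.0, 0.999, -0.044, -0.0]
force: [-0.7, -0.8, -0.9]
grip_width: 0.004
grip_force: 0.3
```

Request:
move_arm:
  moves:
    - {"turn": [0,0,0],"translation": [1.5,0,0],"hand": 0}
    - {"turn": [0,0,0],"translation": [0,0,0],"hand": 0}

```text
time_s: 6.97
eef_pos: [521.6, -201.8, 58.2]
ee_rot: [-0.0, 0.999, -0.045, -0.001]
force: [-5.2, -0.6, 1.3]
grip_width: -0.002
grip_force: 2.8
```

```bash
python3 lev.py 533,-265.5
```

```text
n 324 lever dir median 93.5 [ 84. 108.] rmax 94.0 zmed 91.5
6.9667 [ 521.6 -201.8   58.2] [-5.2 -0.6  1.3] -5.213915935690491
pusher r 64.7 ang 100.2
```

Request:
move_arm:
  moves:
    - {"turn": [0,0,0],"translation": [1.5,0,0],"hand": 0}
    - {"turn": [0,0,0],"translation": [0,0,0],"hand": 0}
    - {"turn": [0,0,0],"translation": [0,0,0],"hand": 0}

```text
time_s: 7.27
eef_pos: [522.2, -201.8, 58.0]
ee_rot: [-0.001, 0.999, -0.045, -0.002]
force: [-9.9, 0.1, 2.6]
grip_width: 0.004
grip_force: 5.0
```

Request:
move_arm:
  moves:
    - {"turn": [0,0,0],"translation": [-10,0,0],"hand": 0}
    - {"turn": [0,0,0],"translation": [-15,0,0],"hand": 0}
    - {"turn": [0,0,0],"translation": [0,0,0],"hand": 0}
    - {"turn": [0,0,0],"translation": [0,0,-20],"hand": 0}
    - {"turn": [0,0,0],"translation": [0,0,-35],"hand": 0}
    - {"turn": [0,0,0],"translation": [0,0,-25],"hand": 0}
    - {"turn": [0,0,0],"translation": [0,0,0],"hand": 0}

```text
time_s: 7.85
eef_pos: [501.8, -201.2, 143.8]
ee_rot: [0.002, 0.999, -0.046, 0.004]
force: [0.6, 0.0, 1.5]
grip_width: -0.0
grip_force: 0.0
```

```bash
python3 lev.py 533,-265.5
python3 - <<'E'
from rig import sense
from h import *
s=sense();A=np.array([520.5,-384.])
t=np.radians(107);u=np.array([np.cos(t),np.sin(t)]);n=np.array([np.sin(t),-np.cos(t)])
for g in(18,30):print(A+62*u+g*n,to(s,[*(A+62*u+g*n),138],17))
E
```

```text
n 331 lever dir median 89.8 [84. 95.] rmax 93.0 zmed 91.7
7.85 [ 501.8 -201.2  143.8] [0.6 0.  1.5] -5.271211715203573
pusher r 71.5 ang 115.9
[ 519.58643991 -319.44641445] (array([ 29.7, 116.6,   3.5]), -0.389, [[0.996, -0.092, 0.005], [-0.092, -0.996, -0.003], [0.005, 0.003, -1.0]])
[ 531.06209699 -315.93795399] (array([ 40.8, 112.1,   3.5]), -0.389, [[0.996, -0.092, 0.005], [-0.092, -0.996, -0.003], [0.005, 0.003, -1.0]])
```

```bash
cat > ang.py <<'E'
from rig import sense,capture
from h import *
import pickle
def fit(c,A,lo,hi):
    f=192/np.tan(np.radians(c["vertical_fov"]/2))
    v,u=np.mgrid[:384,:512];z=c["z_map"]
    P=(np.stack([(u-c["cx"])/f*z,(v-c["cy"])/f*z,z],-1)-np.array(c["t"]))@np.array(c["R"])
    q=P[...,:2]-A;r=np.hypot(*np.moveaxis(q,-1,0));a=np.degrees(np.arctan2(q[...,1],q[...,0]))%360
    m=(z>0)&(P[...,2]>78)&(P[...,2]<99)&(r>35)&(r<92)&(a>lo)&(a<hi)&(c["image"].max(-1)<70)
    w=q[m]-q[m].mean(0);d=np.linalg.svd(w,full_matrices=False)[2][0];return m.sum(),np.degrees(np.arctan2(d[1],d[0]))%180
V=np.array([533,-265.5]);G=np.array([520.5,-384.])
if __name__=="__main__":
    d=pickle.load(open("d.pkl","rb"))
    for n in("scene","top"):
        print("before",n,fit(d[n],V,60,185),fit(d[n],G,70,185))
        c=capture(n);print("now",n,fit(c,V,60,185),fit(c,G,70,185))
E
python3 ang.py
```

```text
before scene (np.int64(188), np.float64(167.7546477865312)) (np.int64(198), np.float64(108.46141350699297))
now scene (np.int64(117), np.float64(83.39740729377687)) (np.int64(198), np.float64(108.65168955252575))ang.py:10: RuntimeWarning: Mean of empty slice.
  w=q[m]-q[m].mean(0);d=np.linalg.svd(w,full_matrices=False)[2][0];return m.sum(),np.degrees(np.arctan2(d[1],d[0]))%180
  ret = um.true_divide(
Traceback (most recent call last):
  File "ang.py", line 15, in <module>
    print("before",n,fit(d[n],V,60,185),fit(d[n],G,70,185))
                     ~~~^^^^^^^^^^^^^^^
  File "ang.py", line 10, in fit
    w=q[m]-q[m].mean(0);d=np.linalg.svd(w,full_matrices=False)[2][0];return m.sum(),np.degrees(np.arctan2(d[1],d[0]))%180
                          ~~~~~~~~~~~~~~~~~~~~~~~~~~~~~~~~~~~~~~~^^^
IndexError: index 0 is out of bounds for axis 0 with size 0
```

Request:
move_arm:
  moves:
    - {"turn": [0,0,0],"translation": [6,18,0],"hand": 0}
    - {"turn": [0,0,0],"translation": [11,30,0],"hand": 0}
    - {"turn": [0,0,0],"translation": [12,32,0],"hand": 0}
    - {"turn": [0,0,0],"translation": [8,22,0],"hand": 0}
    - {"turn": [0,0,0],"translation": [4,10,0],"hand": 0}
    - {"turn": [0,0,-0.1],"translation": [0,0,0],"hand": 0}
    - {"turn": [0,0,-0.1],"translation": [0,0,0],"hand": 0}
    - {"turn": [0,0,-0.1],"translation": [0,0,0],"hand": 0}
    - {"turn": [0,0,-0.09],"translation": [0,0,0],"hand": 0}
    - {"turn": [0,0,0],"translation": [0,0,0],"hand": 0}

```text
time_s: 8.78
eef_pos: [529.3, -314.8, 136.8]
ee_rot: [-0.001, 0.989, 0.149, -0.001]
force: [0.2, -0.2, 0.7]
grip_width: -0.001
grip_force: 0.0
```

Run:
```python
from rig import sense
from h import *
s=sense();print(s["eef_pos"],s["joints"].round(2),to(s,[531,-316,59],17))
```

```text
[ 529.26020181 -314.83318193  136.79142621] [-0.73  0.58  1.31  0.    1.25  0.54] (array([ 1.4,  1.8, 77.8]), 0.003, [[0.955, 0.295, -0.002], [0.295, -0.955, 0.002], [-0.001, -0.002, -1.0]])
```

Request:
move_arm:
  moves:
    - {"turn": [0,0,0],"translation": [1.5,2,10],"hand": 0}
    - {"turn": [0,0,0],"translation": [0,0,15],"hand": 0}
    - {"turn": [0,0,0],"translation": [0,0,15],"hand": 0}
    - {"turn": [0,0,0],"translation": [0,0,15],"hand": 0}
    - {"turn": [0,0,0],"translation": [0,0,12],"hand": 0}
    - {"turn": [0,0,0],"translation": [0,0,8],"hand": 0}
    - {"turn": [0,0,0],"translation": [0,0,0],"hand": 0}
    - {"turn": [0,0,0],"translation": [0,0,0],"hand": 0}

```text
time_s: 9.45
eef_pos: [531.6, -316.6, 63.3]
ee_rot: [-0.0, 0.989, 0.147, -0.0]
force: [0.2, 0.6, -0.0]
grip_width: 0.003
grip_force: 0.0
```

Run:
```python
from rig import sense,capture
from h import *
import cv2
s=sense();print(s["eef_pos"],s["force"],to(s,[531,-316,59],17))
c=capture("scene")["image"];cv2.imwrite("pics/s5.png",cv2.resize(c[130:270,210:350],(0,0),fx=4,fy=4,interpolation=cv2.INTER_CUBIC))
```

```text
[ 531.57129682 -316.62545042   63.25556115] [ 0.21589965  0.55364379 -0.01173856] (array([-0.4, -0.8,  4.3]), -0.002, [[0.957, 0.291, -0.0], [0.291, -0.957, 0.0], [-0.0, -0.0, -1.0]])
```

View pics/s5.png

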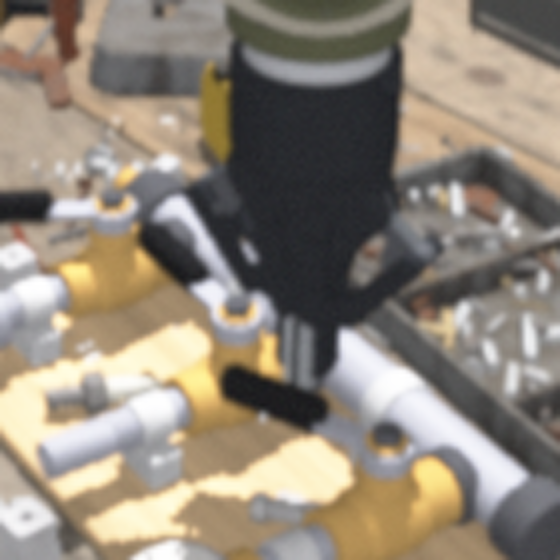

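Request:
move_arm:
  moves:
    - {"turn": [0,0,0],"translation": [0,0,4],"hand": 0}
    - {"turn": [0,0,0],"translation": [-6,0,0],"hand": 0}
    - {"turn": [0,0,0],"translation": [-6,0,0],"hand": 0}
    - {"turn": [0,0,-0.1],"translation": [-6.2,-1.5,0],"hand": 0}
    - {"turn": [0,0,-0.1],"translation": [-6.2,-1.5,0],"hand": 0}
    - {"turn": [0,0,-0.1],"translation": [-6.2,-1.5,0],"hand": 0}
    - {"turn": [0,0,-0.1],"translation": [-6.2,-1.5,0],"hand": 0}
    - {"turn": [0,0,0],"translation": [0,0,0],"hand": 0}
    - {"turn": [0,0,0],"translation": [0,0,0],"hand": 0}

```text
time_s: 10.25
eef_pos: [494.9, -325.7, 59.8]
ee_rot: [0.0, 0.941, 0.339, -0.0]
force: [-0.6, -0.5, -0.1]
grip_width: 0.006
grip_force: 0.0
```

```bash
sed -i 's/for n in("scene","top"):/for n in("scene",):/' ang.py; python3 ang.py; python3 lev.py 520.5,-384
```

```text
before scene (np.int64(188), np.float64(167.7546477865312)) (np.int64(198), np.float64(108.46141350699297))
now scene (np.int64(8), np.float64(80.4100323443855)) (np.int64(266), np.float64(131.25468643321918))
n 278 lever dir median 134.9 [125. 139.] rmax 87.0 zmed 91.1
10.3 [ 495.2 -325.6   59.8] [-0.3 -0.   0.1] 39.64867942305296
pusher r 63.7 ang 113.5
```

Request:
move_arm:
  moves:
    - {"turn": [0,0,-0.1],"translation": [-6.2,-1.5,0],"hand": 0}
    - {"turn": [0,0,-0.1],"translation": [-6.2,-1.5,0],"hand": 0}
    - {"turn": [0,0,-0.1],"translation": [-6.2,-1.5,0],"hand": 0}
    - {"turn": [0,0,-0.1],"translation": [-6.2,-1.5,0],"hand": 0}
    - {"turn": [0,0,-0.1],"translation": [-6.2,-1.5,0],"hand": 0}
    - {"turn": [0,0,-0.1],"translation": [-6.2,-1.5,0],"hand": 0}
    - {"turn": [0,0,-0.1],"translation": [-6.2,-1.5,0],"hand": 0}
    - {"turn": [0,0,0],"translation": [0,0,0],"hand": 0}
    - {"turn": [0,0,0],"translation": [0,0,0],"hand": 0}

```text
time_s: 11.1
eef_pos: [463.6, -355.6, 59.5]
ee_rot: [0.0, 0.768, 0.641, -0.0]
force: [0.2, -0.9, 0.2]
grip_width: 0.001
grip_force: 0.0
```

```bash
python3 ang.py; python3 lev.py 520.5,-384
```

```text
before scene (np.int64(188), np.float64(167.7546477865312)) (np.int64(198), np.float64(108.46141350699297))
now scene (np.int64(36), np.float64(66.20831153255281)) (np.int64(269), np.float64(162.21451245760582))
n 273 lever dir median 173.5 [161. 177.] rmax 88.0 zmed 91.8
11.15 [ 463.7 -355.4   59.5] [0.3 0.  0.9] 79.75572508221059
pusher r 63.6 ang 153.3
```

Request:
move_arm:
  moves:
    - {"turn": [0,0,-0.06],"translation": [-3.8,-1,0],"hand": 0}
    - {"turn": [0,0,0],"translation": [-1,0,0],"hand": 0}
    - {"turn": [0,0,0],"translation": [0,0,0],"hand": 0}
    - {"turn": [0,0,0],"translation": [0,0,0],"hand": 0}

```text
time_s: 11.53
eef_pos: [461.9, -359.7, 59.5]
ee_rot: [-0.0, 0.747, 0.664, 0.0]
force: [-0.2, 1.4, 0.3]
grip_width: -0.001
grip_force: 0.9
```

Request:
move_arm:
  moves:
    - {"turn": [0,0,0],"translation": [-1.5,0,0],"hand": 0}
    - {"turn": [0,0,0],"translation": [0,0,0],"hand": 0}
    - {"turn": [0,0,0],"translation": [0,0,0],"hand": 0}

```text
time_s: 11.78
eef_pos: [461.7, -360.6, 59.3]
ee_rot: [-0.001, 0.747, 0.665, 0.0]
force: [0.6, 5.8, 1.7]
grip_width: -0.002
grip_force: 3.0
```

Stop reached, judging by the rising force. One small confirmation push, then back off sideways and lift.

Request:
move_arm:
  moves:
    - {"turn": [0,0,0],"translation": [-1.5,0,0],"hand": 0}
    - {"turn": [0,0,0],"translation": [0,0,0],"hand": 0}
    - {"turn": [0,0,0],"translation": [0,0,0],"hand": 0}

```text
time_s: 12.03
eef_pos: [461.5, -361.1, 59.2]
ee_rot: [-0.002, 0.747, 0.665, 0.001]
force: [0.4, 10.2, 2.0]
grip_width: 0.002
grip_force: 5.0
```

Request:
move_arm:
  moves:
    - {"turn": [0,0,0],"translation": [8,0,0],"hand": 0}
    - {"turn": [0,0,0],"translation": [10,0,0],"hand": 0}
    - {"turn": [0,0,0],"translation": [0,0,0],"hand": 0}
    - {"turn": [0,0,0],"translation": [0,0,-25],"hand": 0}
    - {"turn": [0,0,0],"translation": [0,0,-40],"hand": 0}
    - {"turn": [0,0,0],"translation": [0,0,-40],"hand": 0}
    - {"turn": [0,0,0],"translation": [0,-30,-20],"hand": 0}
    - {"turn": [0,0,0],"translation": [0,-40,0],"hand": 0}
    - {"turn": [0,0,0],"translation": [0,-40,0],"hand": 0}
    - {"turn": [0,0,0],"translation": [0,0,0],"hand": 0}

```text
time_s: 12.87
eef_pos: [349.5, -331.1, 184.3]
ee_rot: [-0.001, 0.747, 0.664, -0.001]
force: [-0.9, 0.8, -0.6]
grip_width: 0.004
grip_force: 0.0
```

```bash
python3 ang.py
python3 - <<'E'
from rig import sense,capture
from h import *
import cv2
s=sense();print(s["eef_pos"],s["force"])
c=capture("top")["image"];e=capture("scene")["image"]
f=lambda i:cv2.resize(i,(400,400),interpolation=cv2.INTER_CUBIC)
cv2.imwrite("pics/e.png",np.hstack([f(c[150:310,195:355]),f(e[140:300,180:340])]))
E
```

```text
before scene (np.int64(188), np.float64(167.7546477865312)) (np.int64(198), np.float64(108.46141350699297))
now scene (np.int64(115), np.float64(82.56006838675037)) (np.int64(209), np.float64(174.02824285601196))
[ 351.97782402 -332.20506342  184.84619643] [ 0.72383103 -0.12456659  0.3413442 ]
```

View pics/e.png

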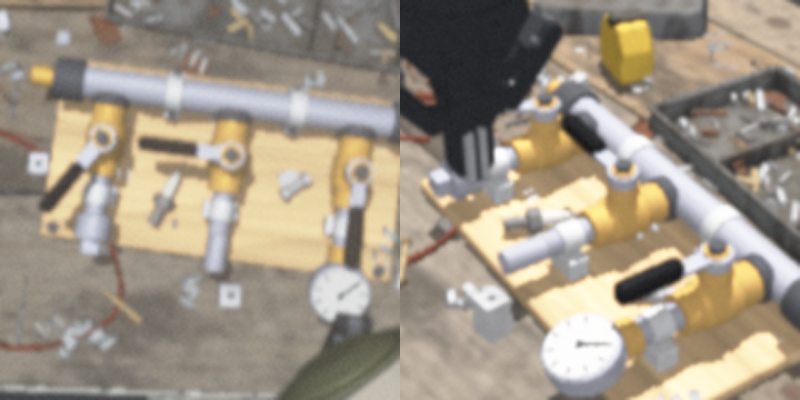

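The top view (left half) shows the vent lever across its pipe at (165,146) and the gauge lever in line at (355,235), pointing at the dial. The plugged lever at (65,185), the spark plug and the union are where they were. The arm is clear of everything.

```bash
python3 -c "
from rig import finish_job
print(finish_job())"
```

```text
the job is handed in; nothing more can be done
None
```

I shut the vent valve, then fully opened the gauge valve, and handed the job in. Both levers measured within about 1° of their stops, the plugged lever and the loose things looked unmoved in the last pictures, and no verdict was returned.

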